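# Tighten the wing nut in the coffee grinder's throat with the forked key

## Robot

A 6-joint arm with a two-finger parallel gripper is mounted at the origin on a cart in front of the work surface, level with it; the furniture and walls round the work are solid. World frame = base frame: x ahead of the robot, y to its left, z up, the work surface at z = 0. Lengths are in m, angles in rad, forces in N, time in s.
With the tool pointing down it reaches from about 0.325 to 1 m from the base axis. Payload 5.1 kg.
Tool frame: the origin (TCP) lies midway between the tips of the shut fingers; the grasp point (between the pads) lies manip.pinch_z behind it (manip.pinch_z is the distance from the TCP to the grasp point, in m); z points along the fingers, y is the line along which they close (so a half turn about z gives the same grasp; the last joint's range is limited). The gripper opens to 85 mm and grips with 20 to 120 N. Pads are 22 mm wide; open, the fingers measure 114 mm over their backs; the gripper's body (76 mm by 85 mm) begins 54 mm behind the grasp point. The pads swing forward as they close: fully open they stand 13 mm farther back than shut.
Start: joints at [-1.349, 0.124, 1.65, -0, 1.367, -0.083], TCP at [0.195, -0.62, 0.199] pointing down, gripper open.
Joint ranges: [-2.61, 2.61], [-1.02, 2.33], [0.03, 2.71], [-1.35, 4.49], [0.32, 2.68], [-2.91, 2.91]. Speed limits (rad/s): [2.57, 2.57, 3.14, 3.14, 3.14, 3.14].

## Interface

Orientations are given as a unit quaternion [x, y, z, w].
In Python, from cell import status, optics, job, spotter, manip gives the robot as it stands.
- The arm moves only by the tool apply_moves, never from a script. Its arguments are lists of equal length, an entry for each row: "linear": the shift along the tool's x, y, z in units of 40 mm (1.0 is 40 mm), a list of three; "turn": the turn, a rotation vector about the tool's x, y, z in units of 5 degrees (1.0 is 5 degrees), a list of three; "grip": the opening, from -1 (shut) to 1 (fully open). A call has 1 to 10 rows; each row is the pose to reach, as a shift and turn from the pose commanded when the call began, along the tool's axes at that moment; what a row does not reach only later rows make up. A row lasts 1/12 s, in which the tool goes at most 41.7 mm and 7.16 degrees, less where a joint would pass 70% of its speed; a pose out of reach is approached as far as the arm can. A call with a gripper value outside its range is refused whole. The fingers move at their own pace and stop on an object; "force" is the grip in N (left out, the last holds). Time passes only in rows, so rows that repeat a pose let the fingers close. It gives the time, the measured TCP pose, the force, the opening and the grip force at its end, in the units of the state.
- status.get_state(): the state, without advancing time (a new reading comes with each control period).
- optics.capture(name): name is "side" or "top"; returns the picture (400x640x3 uint8, red, green, blue); there is no depth.
- optics.get_calibration(name): a dict with "vertical_fov" (degrees; the focal length in pixels is half the picture's height over the tangent of half this angle, whatever the lens; pixels are square), "cx", "cy" (the principal point, pixels), "R" (3x3) and "t" (3): a world point X has camera coordinates R X + t. Camera axes: x right, y down, z forward; pixel columns grow to the right and rows downward; lengths in m; the calibration is good to about 2 mm. A picture is of the moment at which its call begins. get_calibration takes no time and is no camera call.
- job.sign_off(): hands the job in; it is judged then, once.
Trained networks look in the newest picture that a camera, given by its name, has taken for a name from the list of things; names that differ only in an ending like _2 or _b are one class to them, and where a whole thing is asked for, a point or a joint stands for the part that bears it (a point fixed in the world has none). Each returns a list of dicts, best first, with "score" (0 to 1); they miss things now and then, are a little off and sometimes report something else, mostly with a low value. They report only what shows in the picture. A call takes as long as a camera call.
- spotter.search_frame(name, camera): "xyz" ([x, y, z] in m, in world coordinates, good to about 4 mm: the middle of the surface that is visible of it).
The state is a dict: "time": time; "joint_pos": joint angles; "dq": joint speeds; "tau": joint torques, N m; "ee_pos": TCP position; "orientation": TCP orientation; "force": force on the tool from outside, world axes, zero at the start; "moment": the same for the moment, N m; "finger_gap": finger opening in m; "grip_force": force on a finger pad.
Only numpy, scipy, OpenCV 4.12 (cv2) and the standard library are available. Lean on these libraries where they do the work, as an engineer would, in place of code of your own. Each camera call takes 0.05 s, during which the arm holds its last target. There are 200 camera calls.

## Task

The coffee grinder has its bean hopper off, and the wing nut at the bottom of its deep round throat is loose. Take the longer-handled T-key, the one with the forked foot, from the tray, lower it upright into the throat until its fork stands over the wing nut, turn it clockwise (seen from above) until the nut stops, then let go and leave the key standing in the throat. Turn the nut only with this key, keep the fingers off the nut, and leave the other key standing where it is.

Things in the scene. Friction and masses are not known exactly. Their poses are not given: they have to be found in the camera images.
- fork_key_centre (a point): Mid-height of the forked key: upright, loose on the tray, 156 tall (all in mm), 0.22 kg. Handle: dark wooden bar along its x, 84 long, 14 wide (grip across this), 16 high, centre 70 above this point. Shank 13 dia; disc 44 dia, 42-48 below. Under it two plates 34 long, 6 thick, 30 deep beside a 20 wide slot along x, open below and at its ends; lower edge 78 below this point. May stand left or right of the other key.
- throat (a point): Centre of the throat's mouth in the plane of the grinder's top, z 130 (all in mm). Grinder: fixed grey block 150 x 140, spout on its front (-x), dial on its left (+y); x of this point runs front to back. Throat: 60 dia, 98 deep, flat floor; collar of 64 bore 6 high round it. On its floor, on the axis: wing 36 long, 6 thick, 20 high. Forked key on the floor: its mid-height is 20 below this point.
- wing_nut (a joint): Angle of the wing nut about the throat's axis, rad. At 0 the wing lies along the grinder's x; grows clockwise from above to the stop at 0.9. Starts at 0 to 0.15; stays where left; needs 0.1 N m. Lower the key with its handle parallel to the wing. The slot has about 0.4 rad play before its plates drive the wing: at the stop the handle is about 1.3 rad clockwise of the grinder's x.
- plug_key_centre (a point): Mid-height of the other key, not wanted: also 156 mm tall and loose on the tray, but its handle is only 50 mm long and its foot is a solid round plug, 34 mm in diameter. (Mind the fixed tea jar, 0.45 m tall, between tray and grinder, x over 0.44 m, y -0.24 to -0.02 m: carry the key round its front.)

How it is judged:
By the outcome, as a careful person would: the job done as asked, in the order asked, and still so for the second after the job is handed in, with the robot touching nothing.
It also fails if it takes over 51 s, if anything falls off the work surface, if the arm or the gripper's body presses on something with over 40 N, if the wrist force passes 120 N, or if a joint passes its speed limit or range.

## Working session

There is one attempt and no reset: what is moved stays moved. The work goes in short steps, Python scripts to look and compute and a tool call to move; the robot and the scene stay as the last step left them, time stands still between calls to the robot, and variables do not carry over. Pictures are saved under pics/ and viewed, at most 12 in all, crops included, and the job is handed in when it is done.

Besides the shell and the picture viewer there is one more tool, called after "Request:" in YAML: its name, and indented under it one key for each argument. apply_moves: Moves the arm, as the interface text tells. Its arguments: {"type":"object","properties":{"linear":{"type":"array","items":{"type":"array","items":{"type":"number"}}},"turn":{"type":"array","items":{"type":"array","items":{"type":"number"}}},"grip":{"type":"array","items":{"type":"number"}},"force":{"type":"number"}},"required":["linear","turn","grip"]}

```bash
mkdir -p pics; ls; python3 - <<'E'
from cell import status,optics,job,spotter,manip
import cv2,numpy as np
s=status.get_state();print(s, manip.pinch_z)
for c in ("side","top"):
    im=optics.capture(c);cv2.imwrite(f"pics/{c}0.png",im[:,:,::-1])
    k=optics.get_calibration(c);print(c,k)
    for n in ("fork_key_centre","plug_key_centre","throat","wing_nut"):
        print(n,[(np.round(d["xyz"],3).tolist(),round(d["score"],2)) for d in spotter.search_frame(n,c)][:3])
E
```

```text
pics
{'time': 0.0, 'joint_pos': array([-1.34861480e+00,  1.24510519e-01,  1.65168027e+00,  6.50001136e-06,
        1.36748715e+00, -8.25742422e-02]), 'dq': array([ 1.16236235e-03,  4.90511982e-04, -5.03146543e-05, -1.55219023e-03,
        6.61630555e-04, -7.70478547e-04]), 'tau': array([ 9.28228110e-04, -4.23608673e+01, -3.65453911e+01, -4.54590827e-05,
        6.86873915e-03, -4.98299983e-06]), 'ee_pos': array([ 0.19487963, -0.61938896,  0.19794587]), 'orientation': array([ 9.88412499e-01,  1.51788159e-01, -6.95464242e-05, -1.04032390e-03]), 'force': array([0.54029307, 0.20532808, 0.56977269]), 'moment': array([ 0.03702265,  0.02718683, -0.00339998]), 'grip_force': 0.0, 'finger_gap': 0.08512910337794714} 0.0187
side {'vertical_fov': 45.94572379156272, 'cx': 313.519093249991, 'cy': 200.95856640876295, 'R': array([[-0.9627612 , -0.27034234, -0.0024273 ],
       [-0.17385296,  0.62596255, -0.76022762],
       [ 0.20704112, -0.73149566, -0.64965227]]), 't': array([0.46705454, 0.21550869, 1.10565456])}
fork_key_centre [([0.464, 0.104, 0.095], 0.71)]
plug_key_centre [([0.451, 0.247, 0.065], 0.9)]
throat [([0.467, -0.368, 0.11], 0.79)]
wing_nut []
top {'vertical_fov': 46.441670772918556, 'cx': 323.82320202826673, 'cy': 202.94959620551325, 'R': array([[ 0.02980504, -0.99955216, -0.00267015],
       [-0.99156444, -0.02922954, -0.12627584],
       [ 0.12614125,  0.00641128, -0.99199157]]), 't': array([-0.07195629,  0.48951673,  1.50347216])}
fork_key_centre [([0.465, 0.096, 0.159], 0.58)]
plug_key_centre [([0.456, 0.236, 0.055], 0.74)]
throat [([0.478, -0.417, 0.132], 0.65)]
wing_nut []
```

```bash
python3 -c "
import cv2,numpy as np
a=cv2.imread('pics/side0.png');b=cv2.imread('pics/top0.png')
print(a.shape)"
```

```text
(400, 640, 3)
```

View pics/side0.png

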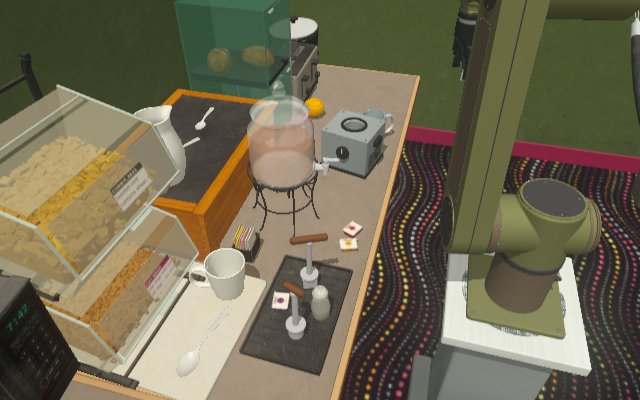

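View pics/top0.png

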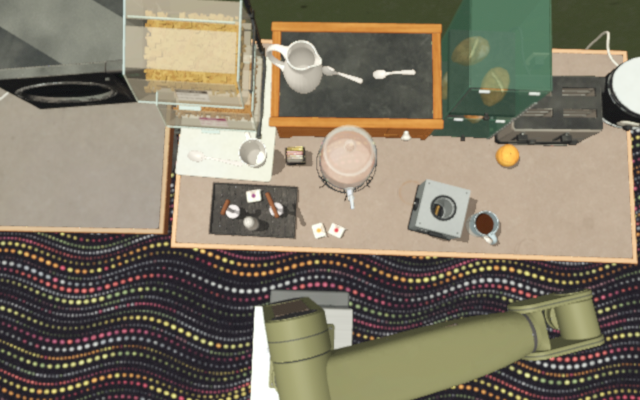

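The side view shows the long-handled fork key at about (309,239) and the short plug key at (294,288). From above they are at (272,206) and (238,202), and the grinder is at (443,208). I'll crop the tray and grinder next.

```bash
python3 - <<'E'
import cv2,numpy as np
a=cv2.imread('pics/side0.png');b=cv2.imread('pics/top0.png')
f=lambda im,x,y,w,h:cv2.resize(im[y:y+h,x:x+w],(400,300),interpolation=cv2.INTER_CUBIC)
m=np.vstack([np.hstack([f(a,260,220,80,60),f(a,315,100,80,60)]),np.hstack([f(b,220,180,80,60),f(b,403,175,80,60)])])
cv2.imwrite('pics/m1.png',m)
E
```

```text
(no output)
```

View pics/m1.png

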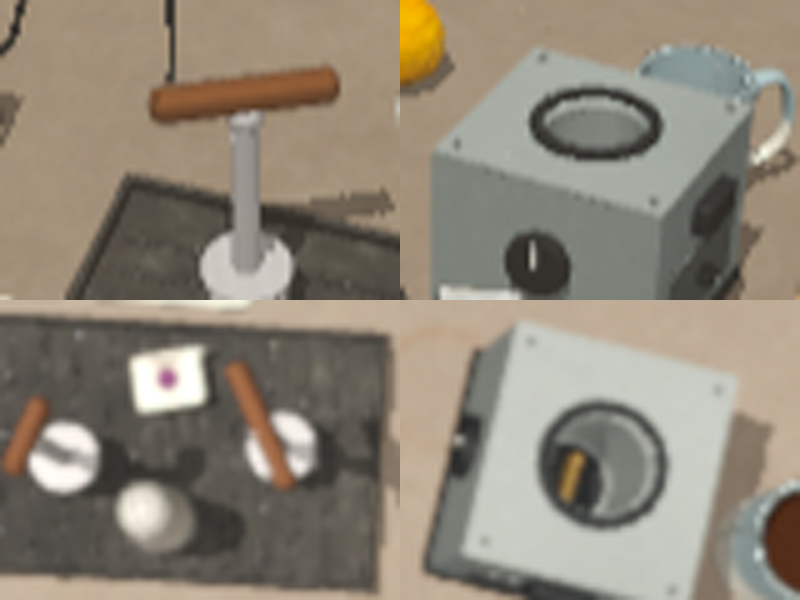

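Top-left shows the fork key's handle with ends at about (158,104) and (332,84). Bottom-left shows the same handle seen from above. The throat collar is centred at about (596,123) in the side crop and (602,463) in the top crop. The wing shows inside the throat, roughly along the grinder's x.

```bash
cat > h.py <<'E'
import cv2,numpy as np
from cell import status,optics,job,spotter,manip
from scipy.optimize import least_squares
from scipy.spatial.transform import Rotation as Ro
K={c:optics.get_calibration(c) for c in ("side","top")}
def proj(c,X):
    k=K[c];f=200/np.tan(np.radians(k["vertical_fov"]/2));p=np.atleast_2d(X)@k["R"].T+k["t"]
    return f*p[:,:2]/p[:,2:]+[k["cx"],k["cy"]]
def handle(c,box,im):
    x,y,w,h=box;r=im[y:y+h,x:x+w].astype(int)   # BGR
    m=((r[:,:,2]-r[:,:,0]>45)&(r[:,:,2]<190)&(r[:,:,2]-r[:,:,1]>25)).astype(np.uint8)
    n,l,s,_=cv2.connectedComponentsWithStats(m);i=1+np.argmax(s[1:,4])
    p=np.argwhere(l==i)[:,::-1].astype(float);ce=p.mean(0)
    u=np.linalg.svd(p-ce,full_matrices=False)[2][0];t=(p-ce)@u
    print(c,len(p),ce+[x,y],u,np.ptp(t));return ce+[x,y],u
def key(obs):  # x,y,z,yaw of handle centre from {cam:(centre,dir)}
    def r(q):
        d=np.array([np.cos(q[3]),np.sin(q[3]),0])*.042;o=[]
        for c,(ce,u) in obs.items():
            a,m,b=proj(c,[q[:3]-d,q[:3],q[:3]+d]);o+=[*(m-ce),(b-a)@[-u[1],u[0]]]
        return o
    return min((least_squares(r,[.46,.1,.15,y]) for y in (-.5,0,.5,1)),key=lambda s:s.cost)
E
python3 - <<'E'
from h import *
I={c:cv2.imread(f'pics/{c}0.png') for c in K}
s=key({"side":handle("side",(285,230,50,18),I["side"]),"top":handle("top",(262,188,22,30),I["top"])})
print("key",s.x,s.cost)
P=lambda L,ox,oy,dx,dy:(np.array(L,float)-[ox,oy]+.5)/5-.5+[dx,dy]
# corners order: (+x+y),(+x-y),(-x-y),(-x+y)
T=P([(518,322),(738,378),(682,604),(462,553)],400,300,403,175)
S=P([(434,152),(537,48),(752,103),(662,217)],400,0,315,100) # +x+y,+x-y,-x-y,-x+y
tc=P([(602,463)],400,300,403,175);sc=P([(596,123)],400,0,315,100)
L=np.array([(.075,.07),(.075,-.07),(-.075,-.07),(-.075,.07)])
def r(q):
    c,n=np.cos(q[2]),np.sin(q[2]);W=L@np.array([[c,n],[-n,c]])+q[:2];W=np.c_[W,np.full(4,.13)]
    o=[];
    for cam,C,col in(("top",T,tc),("side",S,sc)):
        o+=[*(proj(cam,W)-C).ravel(),*(proj(cam,[q[0],q[1],.136])-col).ravel()*2]
    return o
for y in (-.3,1.3): 
    g=least_squares(r,[.47,-.4,y]);print(g.x,g.cost,np.round(g.fun,1))
E
```

```text
side 266 [308.4962406  238.23308271] [-0.99231512  0.12373639] 37.58181433803222
top 111 [271.40540541 204.20720721] [0.40680484 0.91351509] 26.905925679040795
key [0.46777849 0.10044981 0.1521229  0.45174681] 0.03470016403142047
[ 0.4762558  -0.42193653 -0.22564668] 4.781107935194788 [-0.7 -0.7 -0.5 -0.6  0.2  1.3 -0.6 -0.1 -0.6 -0.4 -0.2 -0.5 -0.2 -0.4
  0.8  0.3  0.4 -0.2  0.4 -2. ]
[ 0.4762558  -0.42193653 -0.22564667] 4.781107935194557 [-0.7 -0.7 -0.5 -0.6  0.2  1.3 -0.6 -0.1 -0.6 -0.4 -0.2 -0.5 -0.2 -0.4
  0.8  0.3  0.4 -0.2  0.4 -2. ]
```

```bash
cat >> h.py <<'E'
def plan(wps,step=.04):  # wps: (x,y,z,yaw) world -> rows from current pose
    s=status.get_state();p=s["ee_pos"];R=Ro.from_quat(s["orientation"]);ax=R.as_matrix()[:,0];print("now",np.round(p,4),"yaw",round(np.arctan2(ax[1],ax[0]),4),"t",round(s["time"],2),"gap",round(s["finger_gap"],4))
    cur=np.r_[p,np.arctan2(ax[1],ax[0])]
    for w in wps:
        w=np.array(w,float);n=max(1,int(np.ceil(max(np.linalg.norm(w[:3]-cur[:3])/step,abs(w[3]-cur[3])/.12))))
        for i in range(1,n+1):
            q=cur+(w-cur)*i/n
            G=Ro.from_euler("z",q[3])*Ro.from_euler("x",np.pi)
            print((R.inv().apply(q[:3]-p)/.04).round(2).tolist(),np.degrees((R.inv()*G).as_rotvec()/5).round(2).tolist())
        cur=w
E
python3 -c "
from h import *
plan([(.33,-.15,.26,.305),(.345,.06,.26,.452),(.468,.1,.24,.452)])"
```

```text
now [ 0.195  -0.62    0.1992] yaw 0.3048 t 0.5 gap 0.0852
[0.52, -0.78, -0.12] [-0.0, 0.0, -0.0]
[1.04, -1.57, -0.23] [-0.0, 0.0, -0.0]
[1.56, -2.35, -0.35] [-0.0, 0.0, -0.0]
[2.08, -3.14, -0.47] [-0.0, 0.0, -0.0]
[2.59, -3.92, -0.58] [-0.0, 0.0, -0.0]
[3.11, -4.71, -0.7] [-0.0, 0.0, -0.0]
[3.63, -5.49, -0.82] [-0.0, 0.0, -0.0]
[4.15, -6.28, -0.94] [-0.0, 0.0, -0.0]
[4.67, -7.06, -1.05] [-0.0, 0.0, -0.0]
[5.19, -7.84, -1.17] [-0.0, 0.0, -0.0]
[5.71, -8.63, -1.29] [-0.0, 0.0, -0.0]
[6.23, -9.41, -1.4] [-0.0, 0.0, -0.0]
[6.75, -10.2, -1.52] [-0.0, 0.0, -0.0]
[7.07, -11.01, -1.52] [-0.0, 0.0, -0.28]
[7.39, -11.83, -1.52] [-0.0, 0.0, -0.56]
[7.71, -12.64, -1.52] [-0.0, 0.0, -0.85]
[8.03, -13.46, -1.52] [-0.0, 0.0, -1.13]
[8.36, -14.28, -1.52] [-0.0, 0.0, -1.41]
[8.68, -15.09, -1.52] [-0.0, 0.0, -1.69]
[9.49, -15.1, -1.39] [-0.0, 0.0, -1.69]
[10.29, -15.11, -1.27] [-0.0, 0.0, -1.69]
[11.1, -15.12, -1.14] [-0.0, 0.0, -1.69]
[11.91, -15.12, -1.02] [-0.0, 0.0, -1.69]
```

Request:
apply_moves:
  linear:
    - [0.5,-0.8,-0.1]
    - [1.0,-1.6,-0.2]
    - [1.6,-2.4,-0.4]
    - [2.1,-3.1,-0.5]
    - [2.6,-3.9,-0.6]
    - [3.1,-4.7,-0.7]
    - [3.6,-5.5,-0.8]
    - [4.2,-6.3,-0.9]
    - [4.7,-7.1,-1.1]
    - [5.2,-7.8,-1.2]
  turn:
    - [0,0,0]
    - [0,0,0]
    - [0,0,0]
    - [0,0,0]
    - [0,0,0]
    - [0,0,0]
    - [0,0,0]
    - [0,0,0]
    - [0,0,0]
    - [0,0,0]
  grip: [1,1,1,1,1,1,1,1,1,1]

```text
time: 1.33
ee_pos: [0.3, -0.2582, 0.2482]
orientation: [0.988, 0.152, 0.001, 0.001]
force: [1.0, 0.3, 0.5]
finger_gap: 0.0853
grip_force: 0.0
```

Request:
apply_moves:
  linear:
    - [0.5,-0.8,-0.1]
    - [1.0,-1.6,-0.3]
    - [1.5,-2.4,-0.4]
    - [1.8,-3.2,-0.4]
    - [2.2,-4.0,-0.4]
    - [2.5,-4.8,-0.4]
    - [2.8,-5.6,-0.4]
    - [3.2,-6.4,-0.4]
    - [3.5,-7.2,-0.4]
    - [3.5,-7.2,-0.4]
  turn:
    - [0,0,0]
    - [0,0,0]
    - [0,0,0]
    - [0,0,-0.3]
    - [0,0,-0.6]
    - [0,0,-0.9]
    - [0,0,-1.1]
    - [0,0,-1.4]
    - [0,0,-1.7]
    - [0,0,-1.7]
  grip: [1,1,1,1,1,1,1,1,1,1]

```text
time: 2.17
ee_pos: [0.3465, 0.0617, 0.2635]
orientation: [0.973, 0.23, 0.001, -0.001]
force: [-0.4, -0.1, -1.1]
finger_gap: 0.0853
grip_force: 0.0
```

```bash
python3 -c "
from h import *
plan([(.468,.1,.23,.452),(.468,.1,.133,.452)])
print(status.get_state()['joint_pos'])"
```

```text
now [0.3465 0.0617 0.2635] yaw 0.4635 t 2.17 gap 0.0853
[0.79, 0.13, 0.21] [-0.02, -0.02, 0.03]
[1.57, 0.25, 0.42] [-0.02, -0.02, 0.07]
[2.36, 0.38, 0.63] [-0.02, -0.02, 0.1]
[3.14, 0.5, 0.84] [-0.02, -0.02, 0.13]
[3.14, 0.51, 1.65] [-0.02, -0.02, 0.13]
[3.14, 0.51, 2.46] [-0.02, -0.02, 0.13]
[3.14, 0.51, 3.27] [-0.02, -0.02, 0.13]
[ 0.0213746  -0.63084882  2.16090447  0.00232258  1.61081388  1.12876194]
```

Request:
apply_moves:
  linear:
    - [0.8,0.1,0.2]
    - [1.6,0.25,0.4]
    - [2.4,0.4,0.6]
    - [3.15,0.5,0.85]
    - [3.15,0.5,1.4]
    - [3.15,0.5,2.0]
    - [3.15,0.5,2.5]
    - [3.15,0.5,3.0]
    - [3.15,0.5,3.25]
    - [3.15,0.5,3.25]
  turn:
    - [0,0,0]
    - [0,0,0.05]
    - [0,0,0.1]
    - [0,0,0.15]
    - [0,0,0.15]
    - [0,0,0.15]
    - [0,0,0.15]
    - [0,0,0.15]
    - [0,0,0.15]
    - [0,0,0.15]
  grip: [1,1,1,1,1,1,1,1,1,1]

```text
time: 3.0
ee_pos: [0.4671, 0.0932, 0.1303]
orientation: [0.976, 0.218, -0.003, -0.0]
force: [0.1, 0.4, 0.2]
finger_gap: 0.0853
grip_force: 0.0
```

```bash
python3 -c "
from h import *
I={c:optics.capture(c)[:,:,::-1] for c in K}
f=lambda im,x,y,w,h:cv2.resize(im[y:y+h,x:x+w],(400,400),interpolation=cv2.INTER_CUBIC)
cv2.imwrite('pics/m2.png',np.hstack([f(I['side'],250,190,120,120),f(I['top'],220,150,100,100)]))
plan([(.468,.1,.133,.452)])"
```

```text
now [0.4693 0.0936 0.1339] yaw 0.4395 t 3.1 gap 0.0852
[0.04, -0.16, 0.02] [0.0, -0.0, -0.14]
```

View pics/m2.png

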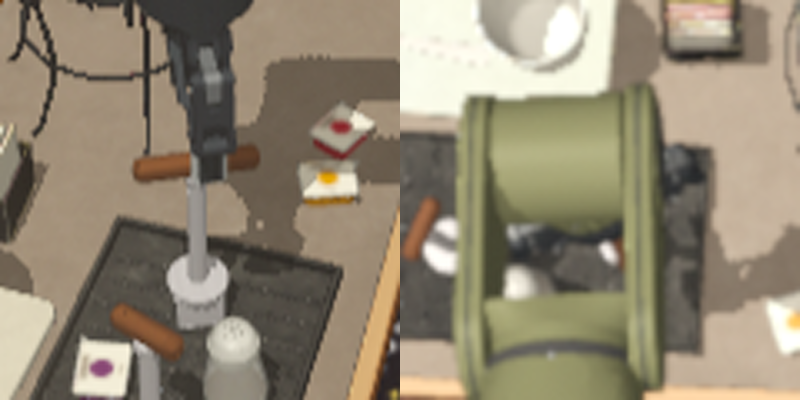

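The side crop shows the fingers straddling the long handle near its middle, with the shank below at about (200,230). The key is undisturbed. I'll shift 6 mm to centre and then close.

Request:
apply_moves:
  linear:
    - [0,-0.15,0]
    - [0,-0.15,0]
    - [0,-0.15,0]
    - [0,-0.15,0]
    - [0,-0.15,0]
    - [0,-0.15,0]
    - [0,-0.15,0]
    - [0,-0.15,0]
    - [0,-0.15,0]
    - [0,-0.15,0]
  turn:
    - [0,0,-0.15]
    - [0,0,-0.15]
    - [0,0,-0.15]
    - [0,0,-0.15]
    - [0,0,-0.15]
    - [0,0,-0.15]
    - [0,0,-0.15]
    - [0,0,-0.15]
    - [0,0,-0.15]
    - [0,0,-0.15]
  grip: [1,1,-1,-1,-1,-1,-1,-1,-1,-1]
  force: 70

```text
time: 3.93
ee_pos: [0.4664, 0.0993, 0.1332]
orientation: [0.974, 0.225, -0.0, -0.0]
force: [-1.0, 0.7, -0.0]
finger_gap: -0.0001
grip_force: 0.0
```

```bash
python3 -c "
from h import *
print(status.get_state()['grip_force'])
plan([(.468,.1,.18,.452),(.345,.06,.30,.452)],.03)"
```

```text
0.0
now [0.4664 0.0993 0.1332] yaw 0.4531 t 3.93 gap -0.0001
[0.02, 0.0, -0.59] [-0.0, 0.0, 0.01]
[0.04, 0.0, -1.17] [-0.0, 0.0, 0.01]
[-0.49, -0.07, -1.67] [-0.0, 0.0, 0.01]
[-1.02, -0.15, -2.17] [-0.0, 0.0, 0.01]
[-1.56, -0.22, -2.67] [-0.0, 0.0, 0.01]
[-2.09, -0.3, -3.17] [-0.0, 0.0, 0.01]
[-2.63, -0.37, -3.67] [-0.0, 0.0, 0.01]
[-3.16, -0.44, -4.17] [-0.0, 0.0, 0.01]
```

```bash
python3 -c "
from h import *
I={c:optics.capture(c)[:,:,::-1] for c in K}
for c in I: cv2.imwrite(f'pics/{c}3.png',I[c])
f=lambda im,x,y,w,h:cv2.resize(im[y:y+h,x:x+w],(400,400),interpolation=cv2.INTER_CUBIC)
cv2.imwrite('pics/m3.png',np.hstack([f(I['side'],250,190,120,120),f(I['side'],285,210,60,60)]))
print(proj('side',[.4664,.0993,.1332]),proj('side',[.4664,.0993,.152]))"
```

```text
[[309.38235493 244.07349558]] [[309.31245687 238.0430423 ]]
```

View pics/m3.png

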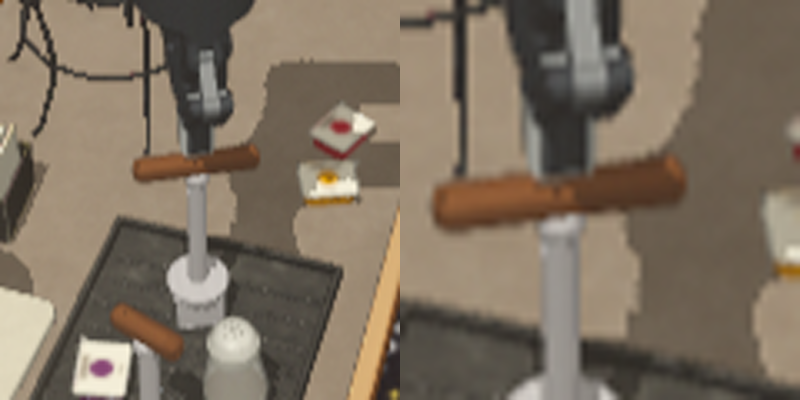

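```bash
python3 -c "
from h import *
a=cv2.imread('pics/side0.png');b=cv2.imread('pics/side3.png')
for im in(a,b): handle('side',(285,228,50,22),im)
g=lambda im:cv2.cvtColor(im,cv2.COLOR_BGR2GRAY).astype(np.float32)
# shank/disc region shift
print(cv2.phaseCorrelate(g(a)[248:300,296:326],g(b)[248:300,296:326]))
print('open tips',proj('side',[[.4675-.019,.0936+.039,.146],[.4675+.019,.0936-.039,.146]]), 'tcp z.165', proj('side',[.4664,.0993,.165]))
for n in ('fork_key_centre',): print(spotter.search_frame(n,'side'))
t=cv2.imread('pics/top3.png');cv2.imwrite('pics/m4.png',np.hstack([cv2.resize(x,(400,400),interpolation=cv2.INTER_CUBIC) for x in (a[220:300,270:350],b[220:300,270:350])]))
"
```

```text
side 266 [308.4962406  238.23308271] [-0.99231512  0.12373639] 37.58181433803222
side 206 [306.33980583 238.52427184] [-0.99094966  0.13423401] 37.6047755232019
((-0.07181196951168367, 0.12156384658262098), 0.9710732983954159)
open tips [[313.07590488 252.29871915]
 [306.27932171 224.78324943]] tcp z.165 [[309.26314645 233.78878681]]
[{'xyz': [0.4693, 0.1035, 0.0908], 'score': 0.71}]
```

View pics/m4.png

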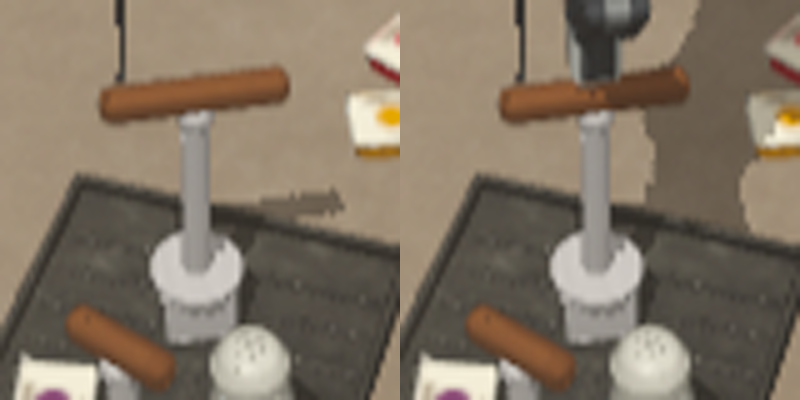

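The key hasn't moved, and the fingers shut just above the handle. The shut tips show at v≈236 where 244 was expected, so they are about 25 mm higher than planned. I'll open, lower 25 mm and close again.

Request:
apply_moves:
  linear:
    - [0,0,-0.3]
    - [0,0,-0.3]
    - [0,0,-0.3]
    - [0,0,-0.3]
    - [0,0,-0.3]
    - [0,0,-0.3]
    - [0,0,0.2]
    - [0,0,0.65]
    - [0,0,0.65]
    - [0,0,0.65]
  turn:
    - [0,0,0]
    - [0,0,0]
    - [0,0,0]
    - [0,0,0]
    - [0,0,0]
    - [0,0,0]
    - [0,0,0]
    - [0,0,0]
    - [0,0,0]
    - [0,0,0]
  grip: [1,1,1,1,1,1,1,1,1,1]

```text
time: 4.92
ee_pos: [0.4653, 0.0992, 0.1061]
orientation: [0.974, 0.225, -0.002, -0.0]
force: [0.6, -0.2, 1.1]
finger_gap: 0.0854
grip_force: 0.0
```

```bash
python3 -c "
from h import *
I=optics.capture('side')[:,:,::-1]
f=lambda im,x,y,w,h:cv2.resize(im[y:y+h,x:x+w],(480,480),interpolation=cv2.INTER_CUBIC)
cv2.imwrite('pics/m5.png',f(I,270,200,80,80))
plan([(.468,.1,.108,.452)])"
```

```text
now [0.4664 0.0994 0.1074] yaw 0.4532 t 4.97 gap 0.0854
[0.04, 0.0, -0.02] [-0.0, 0.01, 0.01]
```

View pics/m5.png

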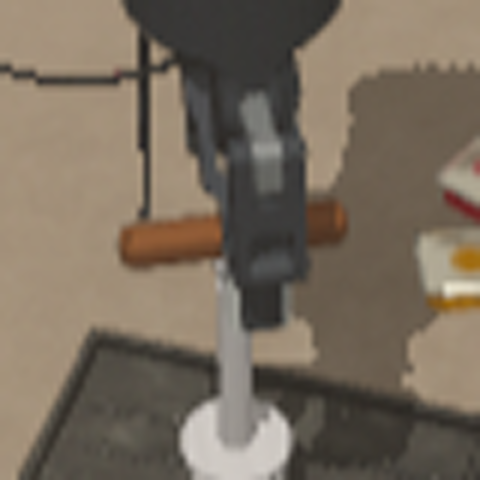

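The near finger now reaches well below the handle, with its tip at about (314,254) in the full picture. Closing.

Request:
apply_moves:
  linear:
    - [0,0,0]
    - [0,0,0]
    - [0,0,0]
    - [0,0,0]
    - [0,0,0]
    - [0,0,0]
    - [0,0,0]
    - [0,0,0]
    - [0,0,0]
    - [0,0,0]
  turn:
    - [0,0,0]
    - [0,0,0]
    - [0,0,0]
    - [0,0,0]
    - [0,0,0]
    - [0,0,0]
    - [0,0,0]
    - [0,0,0]
    - [0,0,0]
    - [0,0,0]
  grip: [-1,-1,-1,-1,-1,-1,-1,-1,-1,-1]
  force: 70

```text
time: 5.8
ee_pos: [0.4669, 0.0994, 0.1077]
orientation: [0.974, 0.225, 0.001, 0.0]
force: [-0.1, -0.1, 3.1]
finger_gap: 0.0123
grip_force: 71.8
```

```bash
python3 -c "
from h import *
print(status.get_state()['grip_force'])
I=optics.capture('side')[:,:,::-1]
handle('side',(285,228,50,22),I)
plan([(.468,.1,.15,.452),(.37,.055,.30,.452),(.345,.0,.32,.452)],.03)"
```

```text
71.82207942008972
side 99 [296.6969697  239.72727273] [-0.98803722  0.15421559] 13.923993033123246
now [0.4669 0.0994 0.1077] yaw 0.4531 t 5.85 gap 0.0125
[0.02, -0.0, -0.53] [0.0, -0.01, 0.01]
[0.03, -0.0, -1.06] [0.0, -0.01, 0.01]
[-0.35, -0.01, -1.59] [0.0, -0.01, 0.01]
[-0.74, -0.02, -2.13] [0.0, -0.01, 0.01]
[-1.12, -0.03, -2.67] [0.0, -0.01, 0.01]
[-1.5, -0.04, -3.2] [0.0, -0.01, 0.01]
[-1.89, -0.04, -3.74] [0.0, -0.01, 0.01]
[-2.27, -0.05, -4.27] [0.0, -0.01, 0.01]
[-2.66, -0.06, -4.81] [0.0, -0.01, 0.01]
[-3.05, 0.26, -4.98] [0.0, -0.01, 0.01]
[-3.43, 0.58, -5.14] [0.0, -0.01, 0.01]
[-3.82, 0.9, -5.31] [0.0, -0.01, 0.01]
```

Request:
apply_moves:
  linear:
    - [0,0,-0.25]
    - [0,0,-0.6]
    - [0,0,-1.0]
    - [-0.3,0,-1.5]
    - [-0.7,0,-2.1]
    - [-1.1,0,-2.7]
    - [-1.5,0,-3.2]
    - [-1.9,0,-3.75]
    - [-2.3,0,-4.3]
    - [-2.7,0,-4.8]
  turn:
    - [0,0,0]
    - [0,0,0]
    - [0,0,0]
    - [0,0,0]
    - [0,0,0]
    - [0,0,0]
    - [0,0,0]
    - [0,0,0]
    - [0,0,0]
    - [0,0,0]
  grip: [-1,-1,-1,-1,-1,-1,-1,-1,-1,-1]

```text
time: 6.68
ee_pos: [0.3677, 0.0519, 0.2997]
orientation: [0.974, 0.225, -0.001, -0.0]
force: [0.7, 0.4, -2.0]
finger_gap: 0.0124
grip_force: 71.1
```

```bash
python3 -c "
from h import *
I=optics.capture('side')[:,:,::-1]
c=proj('side',[.37,.05,.25])[0].astype(int);print(c)
x,y=max(c[0]-70,0),max(c[1]-60,0)
cv2.imwrite('pics/m6.png',cv2.resize(I[y:y+140,x:x+140],(560,560),interpolation=cv2.INTER_CUBIC))
print(x,y,status.get_state()['finger_gap'],status.get_state()['force'])
plan([(.345,0,.32,.40),(.345,-.20,.32,.0),(.36,-.33,.32,-.29),(.4763,-.4219,.32,-.29)],.035)"
```

```text
[359 197]
289 137 0.01217738063939561 [1.27433926 0.90529689 1.06752299]
now [0.3676 0.051  0.3047] yaw 0.4527 t 6.73 gap 0.0122
[-0.53, 0.45, -0.19] [0.03, -0.04, 0.3]
[-1.06, 0.9, -0.38] [0.03, -0.04, 0.6]
[-1.43, 1.65, -0.38] [0.03, -0.04, 1.37]
[-1.79, 2.4, -0.38] [0.03, -0.04, 2.13]
[-2.16, 3.15, -0.38] [0.03, -0.04, 2.9]
[-2.52, 3.9, -0.38] [0.03, -0.04, 3.66]
[-2.89, 4.65, -0.38] [0.03, -0.04, 4.42]
[-3.25, 5.4, -0.38] [0.02, -0.04, 5.19]
[-3.52, 6.17, -0.37] [0.02, -0.04, 6.02]
[-3.79, 6.94, -0.37] [0.02, -0.04, 6.85]
[-4.06, 7.71, -0.37] [0.02, -0.04, 7.68]
[-4.33, 8.48, -0.37] [0.02, -0.05, 8.51]
[-4.01, 9.15, -0.37] [0.02, -0.05, 8.51]
[-3.69, 9.82, -0.36] [0.02, -0.05, 8.51]
[-3.37, 10.49, -0.36] [0.02, -0.05, 8.51]
[-3.05, 11.15, -0.36] [0.02, -0.05, 8.51]
[-2.73, 11.82, -0.36] [0.02, -0.05, 8.51]
```

View pics/m6.png

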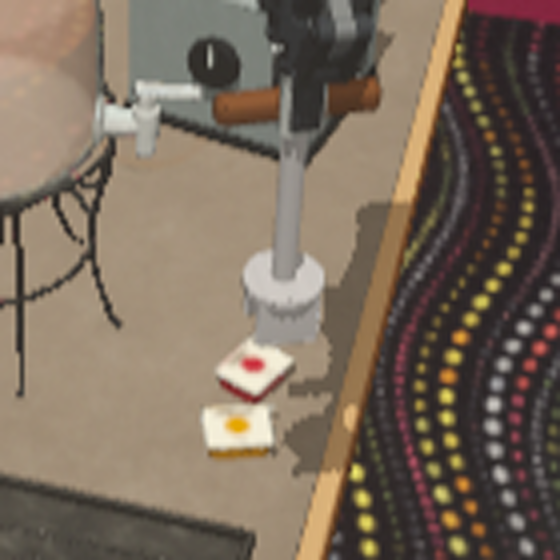

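Held by the handle and upright, with the handle centred at about (363,162) in the full picture. Carrying it round the jar's front.

Request:
apply_moves:
  linear:
    - [-0.5,0.45,-0.2]
    - [-1.05,0.9,-0.4]
    - [-1.4,1.6,-0.4]
    - [-1.8,2.4,-0.4]
    - [-2.15,3.1,-0.4]
    - [-2.5,3.9,-0.4]
    - [-2.9,4.6,-0.4]
    - [-3.25,5.4,-0.4]
    - [-3.5,6.1,-0.4]
    - [-3.8,6.8,-0.4]
  turn:
    - [0,0,0.3]
    - [0,0,0.6]
    - [0,0,1.4]
    - [0,0,2.1]
    - [0,0,2.9]
    - [0,0,3.7]
    - [0,0,4.4]
    - [0,0,5.2]
    - [0,0,6.0]
    - [0,0,6.8]
  grip: [-1,-1,-1,-1,-1,-1,-1,-1,-1,-1]

```text
time: 7.57
ee_pos: [0.351, -0.2602, 0.3142]
orientation: [0.997, -0.072, -0.001, -0.001]
force: [-0.8, -0.6, -3.0]
finger_gap: 0.0123
grip_force: 71.0
```

```bash
python3 -c "
from h import *
plan([(.36,-.33,.32,-.29),(.4763,-.4219,.32,-.29)],.035)"
```

```text
now [ 0.351  -0.2602  0.3142] yaw -0.1447 t 7.57 gap 0.0123
[0.16, 0.56, -0.05] [-0.02, 0.02, 0.56]
[0.32, 1.13, -0.1] [-0.02, 0.02, 1.11]
[0.47, 1.69, -0.15] [-0.02, 0.02, 1.67]
[1.11, 2.06, -0.15] [-0.02, 0.02, 1.67]
[1.76, 2.44, -0.15] [-0.02, 0.02, 1.67]
[2.4, 2.81, -0.15] [-0.02, 0.02, 1.67]
[3.04, 3.18, -0.16] [-0.02, 0.02, 1.67]
[3.68, 3.55, -0.16] [-0.02, 0.02, 1.67]
```

Request:
apply_moves:
  linear:
    - [0.15,0.55,0]
    - [0.3,1.1,0]
    - [0.5,1.7,0]
    - [1.1,2.05,0]
    - [1.75,2.45,0]
    - [2.4,2.8,0]
    - [3.0,3.2,0]
    - [3.7,3.55,0]
    - [3.7,3.55,0.3]
    - [3.7,3.55,0.3]
  turn:
    - [0,0,0.5]
    - [0,0,1.1]
    - [0,0,1.65]
    - [0,0,1.65]
    - [0,0,1.65]
    - [0,0,1.65]
    - [0,0,1.65]
    - [0,0,1.65]
    - [0,0,1.65]
    - [0,0,1.65]
  grip: [-1,-1,-1,-1,-1,-1,-1,-1,-1,-1]

```text
time: 8.4
ee_pos: [0.478, -0.4196, 0.2981]
orientation: [0.99, -0.141, -0.003, -0.003]
force: [0.1, 0.8, -4.6]
finger_gap: 0.0124
grip_force: 70.8
```

```bash
python3 -c "
from h import *
I={c:optics.capture(c)[:,:,::-1] for c in K}
C={}
for c in K: C[c]=proj(c,[.476,-.422,.2])[0].astype(int)
M=[]
for c in K:
    x,y=max(C[c][0]-50,0),max(C[c][1]-50,0);print(c,x,y);M.append(cv2.resize(I[c][y:y+100,x:x+100],(400,400),interpolation=cv2.INTER_CUBIC))
cv2.imwrite('pics/m7.png',np.hstack(M))
s=status.get_state();z=s['ee_pos']
for c in K: print(c,'handle pred',proj(c,z+[0,0,.044]),'disc bottom pred',proj(c,z+[0,0,.044-.118]), 'throat',proj(c,[.4763,-.4219,.13]))
plan([(.4763,-.4219,.30,-.29)],.035)"
```

```text
side 305 54
top 398 154
side handle pred [[357.43748273  57.1031933 ]] disc bottom pred [[355.06775258  96.22517817]] throat [[353.89109361 124.91978552]]
top handle pred [[461.73997327 197.0785839 ]] disc bottom pred [[449.76317801 202.79362434]] throat [[442.19825527 207.23093406]]
now [ 0.4776 -0.4194  0.3012] yaw -0.2842 t 8.5 gap 0.0125
[-0.01, 0.07, 0.03] [-0.03, 0.05, 0.07]
```

View pics/m7.png

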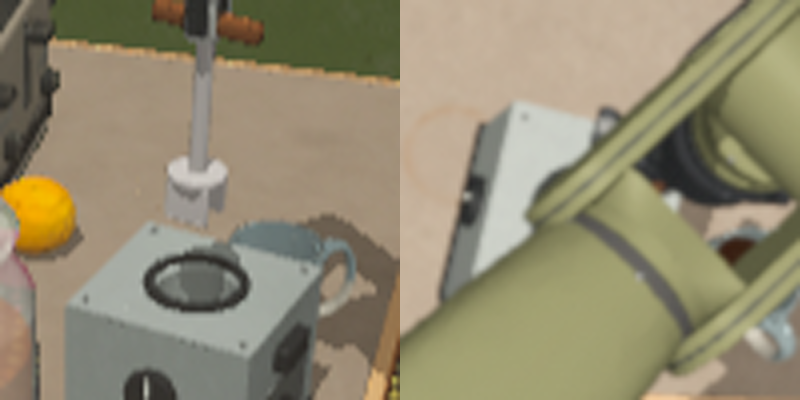

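The side crop shows the disc at about (354,98) in the full picture, over the collar at (354,124.5). The key is upright and the top view is blocked by the arm. Lowering to just above the collar.

Request:
apply_moves:
  linear:
    - [0,0.05,0.2]
    - [0,0.05,0.5]
    - [0,0.05,0.8]
    - [0,0.05,1.0]
    - [0,0.05,1.0]
    - [0,0.05,1.0]
  turn:
    - [0,0,0]
    - [0,0,0]
    - [0,0,0]
    - [0,0,0]
    - [0,0,0]
    - [0,0,0]
  grip: [-1,-1,-1,-1,-1,-1]

```text
time: 9.0
ee_pos: [0.4773, -0.4217, 0.2619]
orientation: [0.99, -0.142, -0.001, -0.001]
force: [-0.0, 0.5, -1.9]
finger_gap: 0.0127
grip_force: 70.8
```

```bash
python3 -c "
from h import *
I=optics.capture('side')[:,:,::-1]
cv2.imwrite('pics/m8.png',cv2.resize(I[60:150,305:405],(800,720)[:2],interpolation=cv2.INTER_CUBIC)[:600])
z=status.get_state()['ee_pos']
print('disc top',proj('side',z+[0,0,.044-.112]),'fork bottom',proj('side',z+[0,0,.044-.148]), 'collar top',proj('side',[.4763,-.4219,.136]))
plan([(.4766,-.4214,.136,-.29)],.02)"
```

```text
disc top [[354.61274194 105.68964309]] fork bottom [[353.96036752 116.42733397]] collar top [[353.99673906 123.20104266]]
now [ 0.4777 -0.4221  0.263 ] yaw -0.2843 t 9.05 gap 0.0123
[-0.0, -0.0, 0.45] [-0.0, 0.0, 0.01]
[-0.01, -0.0, 0.91] [-0.0, 0.0, 0.02]
[-0.01, -0.0, 1.36] [-0.0, 0.0, 0.03]
[-0.02, -0.0, 1.81] [-0.0, 0.0, 0.04]
[-0.02, -0.01, 2.27] [-0.0, 0.0, 0.05]
[-0.03, -0.01, 2.72] [-0.0, 0.0, 0.06]
[-0.03, -0.01, 3.18] [-0.0, 0.0, 0.07]
```

View pics/m8.png

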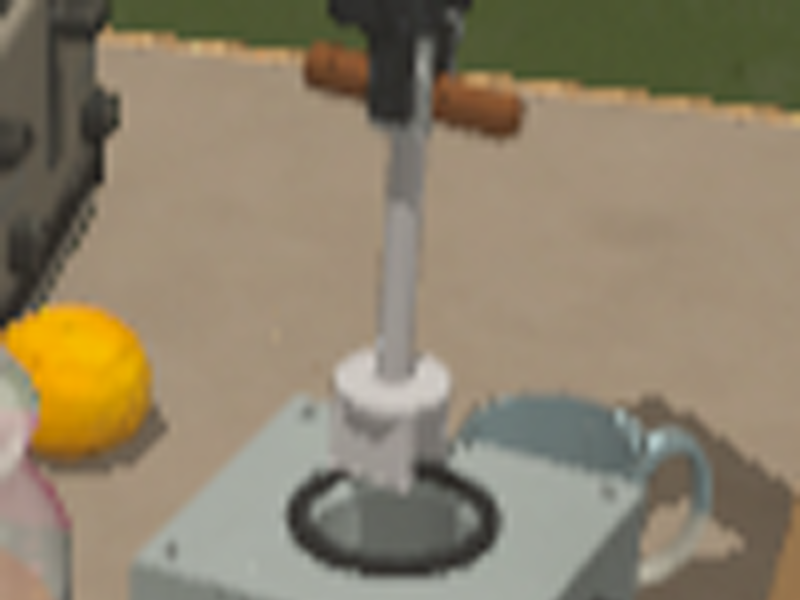

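The fork is at about (353,117) and the disc at (354,107.6), centred over the collar at (354,124.5). Lowering it in.

Request:
apply_moves:
  linear:
    - [0,0,0.25]
    - [0,0,0.5]
    - [0,0,0.8]
    - [0,0,1.1]
    - [0,0,1.4]
    - [0,0,1.7]
    - [0,0,2.0]
    - [0,0,2.3]
    - [0,0,2.55]
    - [0,0,2.55]
  turn:
    - [0,0,0]
    - [0,0,0]
    - [0,0,0]
    - [0,0,0]
    - [0,0,0]
    - [0,0,0]
    - [0,0,0]
    - [0,0,0]
    - [0,0,0]
    - [0,0,0]
  grip: [-1,-1,-1,-1,-1,-1,-1,-1,-1,-1]

```text
time: 9.88
ee_pos: [0.4766, -0.4209, 0.1575]
orientation: [0.99, -0.142, -0.002, -0.002]
force: [-0.3, 1.2, -4.2]
finger_gap: 0.0127
grip_force: 70.8
```

Request:
apply_moves:
  linear:
    - [0,0,0.1]
    - [0,0,0.2]
    - [0,0,0.3]
    - [0,0,0.4]
    - [0,0,0.45]
    - [0,0,0.5]
    - [0,0,0.5]
  turn:
    - [0,0,0]
    - [0,0,0]
    - [0,0,0]
    - [0,0,0]
    - [0,0,0]
    - [0,0,0]
    - [0,0,0]
  grip: [-1,-1,-1,-1,-1,-1,-1]

```text
time: 10.47
ee_pos: [0.4777, -0.4221, 0.1408]
orientation: [0.99, -0.142, -0.0, -0.0]
force: [-0.4, 0.0, -2.1]
finger_gap: 0.0125
grip_force: 70.9
```

Request:
apply_moves:
  linear:
    - [0,0,0.05]
    - [0,0,0.1]
    - [0,0,0.1]
    - [0,0,0.1]
  turn:
    - [0,0,0]
    - [0,0,0]
    - [0,0,0]
    - [0,0,0]
  grip: [-1,-1,-1,-1]

```text
time: 10.8
ee_pos: [0.4779, -0.4222, 0.1372]
orientation: [0.99, -0.142, 0.0, -0.0]
force: [-0.3, -0.1, -2.4]
finger_gap: 0.0123
grip_force: 71.0
```

```bash
python3 -c "
from h import *
I=optics.capture('side')[:,:,::-1]
cv2.imwrite('pics/m9.png',cv2.resize(I[75:150,305:405],(800,600),interpolation=cv2.INTER_CUBIC))
z=status.get_state();print(z['force'],z['moment'],z['ee_pos'],z['joint_pos'])
print('handle if seated',proj('side',[.4766,-.4214,.18]),'now pred',proj('side',z['ee_pos']+[0,0,.044]))"
```

```text
[ 0.1988556  -0.18907467 -2.68600348] [ 0.00384378  0.00239018 -0.02201916] [ 0.47788622 -0.42224998  0.13726313] [-8.07818473e-01  1.41996969e-01  1.73665159e+00  1.24730444e-07
  1.26294934e+00  1.04721694e+00]
handle if seated [[354.65514739 110.37208873]] now pred [[354.31120776 109.79643024]]
```

View pics/m9.png

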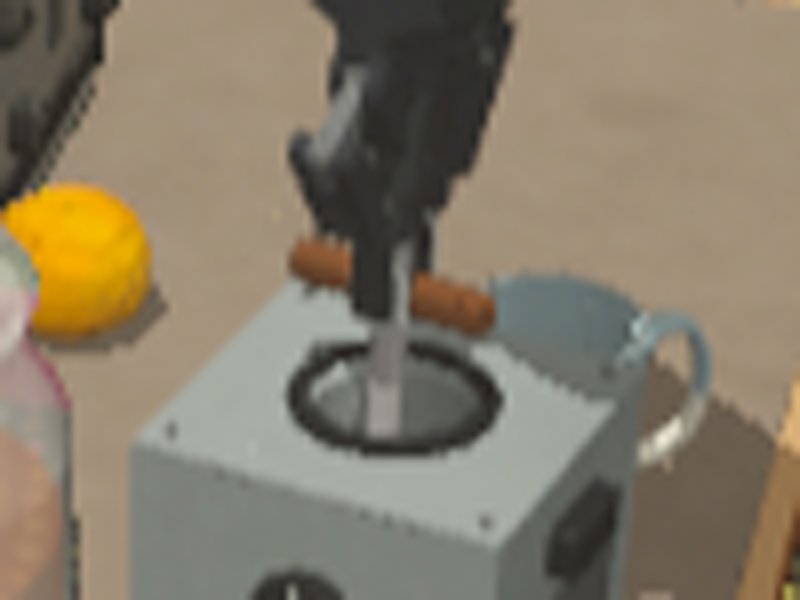

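The handle is centred at about (354,111), where a seated key should show it, so the fork is down over the wing with no contact force. Turning clockwise.

Request:
apply_moves:
  linear:
    - [0,0,0]
    - [0,0,0]
    - [0,0,0]
    - [0,0,0]
    - [0,0,0]
    - [0,0,0]
    - [0,0,0]
    - [0,0,0]
    - [0,0,0]
    - [0,0,0]
  turn:
    - [0,0,0.4]
    - [0,0,1.0]
    - [0,0,1.7]
    - [0,0,2.4]
    - [0,0,3.1]
    - [0,0,3.8]
    - [0,0,4.5]
    - [0,0,5.2]
    - [0,0,5.9]
    - [0,0,6.6]
  grip: [-1,-1,-1,-1,-1,-1,-1,-1,-1,-1]

```text
time: 11.68
ee_pos: [0.4777, -0.4236, 0.1376]
orientation: [0.908, -0.418, 0.001, 0.001]
force: [-0.9, -2.9, -3.3]
finger_gap: 0.0121
grip_force: 70.8
```

```bash
python3 -c "
from h import *
z=status.get_state();print(z['force'],z['moment'],z['tau'][5]);plan([])"
```

```text
[-0.88865853 -2.89632296 -3.32790565] [-0.7951627   0.13292651  0.12335327] -0.510928463190794
now [ 0.4777 -0.4236  0.1376] yaw -0.8628 t 11.68 gap 0.0121
```

Request:
apply_moves:
  linear:
    - [0,0,0]
    - [0,0,0]
    - [0,0,0]
    - [0,0,0]
    - [0,0,0]
    - [0,0,0]
    - [0,0,0]
    - [0,0,0]
    - [0,0,0]
    - [0,0,0]
  turn:
    - [0,0,0.7]
    - [0,0,1.4]
    - [0,0,2.1]
    - [0,0,2.8]
    - [0,0,3.5]
    - [0,0,4.2]
    - [0,0,4.9]
    - [0,0,5.6]
    - [0,0,6.1]
    - [0,0,6.4]
  grip: [-1,-1,-1,-1,-1,-1,-1,-1,-1,-1]

```text
time: 12.52
ee_pos: [0.4771, -0.4234, 0.1375]
orientation: [0.758, -0.652, 0.0, 0.001]
force: [-1.6, -1.4, -2.9]
finger_gap: 0.0123
grip_force: 70.9
```

```bash
python3 -c "
from h import *
z=status.get_state();print(z['force'],z['moment'],z['tau'][5]);plan([])"
```

```text
[-1.63285133 -1.44037118 -2.89524622] [-0.62769284  0.53873995  0.07370727] -0.06763514829799533
now [ 0.4771 -0.4234  0.1375] yaw -1.4203 t 12.52 gap 0.0123
```

Request:
apply_moves:
  linear:
    - [0,0,0]
    - [0,0,0]
    - [0,0,0]
    - [0,0,0]
    - [0,0,0]
  turn:
    - [0,0,0.3]
    - [0,0,0.6]
    - [0,0,0.9]
    - [0,0,1.2]
    - [0,0,1.2]
  grip: [-1,-1,-1,-1,-1]

```text
time: 12.93
ee_pos: [0.4771, -0.423, 0.1373]
orientation: [0.724, -0.69, -0.0, 0.001]
force: [-2.6, -1.3, -2.5]
finger_gap: 0.0128
grip_force: 70.8
```

```bash
python3 -c "
from h import *
z=status.get_state();print(z['force'],z['moment'],z['tau'][5],z['joint_pos'][5]);plan([])"
```

```text
[-2.59117988 -1.25262944 -2.50768401] [-0.36697657  0.7139176   0.11851412] 0.23337988648563623 2.2867233661007584
now [ 0.4771 -0.423   0.1373] yaw -1.5237 t 12.93 gap 0.0128
```

Request:
apply_moves:
  linear:
    - [0,0,0]
    - [0,0,0]
    - [0,0,0]
    - [0,0,0]
    - [0,0,0]
  turn:
    - [0,0,0.3]
    - [0,0,0.6]
    - [0,0,0.9]
    - [0,0,1.0]
    - [0,0,1.0]
  grip: [-1,-1,-1,-1,-1]

```text
time: 13.35
ee_pos: [0.4773, -0.4225, 0.1373]
orientation: [-0.694, 0.72, 0.0, -0.001]
force: [-3.3, -1.3, -2.7]
finger_gap: 0.0122
grip_force: 71.3
```

```bash
python3 -c "
from h import *
z=status.get_state();print(z['force'],z['moment'],z['tau'][5],z['joint_pos'][5]);plan([])"
```

```text
[-3.25802132 -1.31371948 -2.70629398] [-0.37379033  0.90455015  0.62214986] 0.6964324973523617 2.372049223386924
now [ 0.4773 -0.4225  0.1373] yaw -1.6088 t 13.35 gap 0.0122
```

Request:
apply_moves:
  linear:
    - [0,0,0]
    - [0,0,0]
    - [0,0,0]
  turn:
    - [0,0,0.3]
    - [0,0,0.5]
    - [0,0,0.5]
  grip: [-1,-1,-1]

```text
time: 13.6
ee_pos: [0.4776, -0.4223, 0.1372]
orientation: [-0.678, 0.735, 0.0, -0.0]
force: [-3.0, -1.1, -2.3]
finger_gap: 0.0124
grip_force: 72.7
```

```bash
python3 -c "
from h import *
z=status.get_state();print(z['force'],z['moment'],z['tau'][5],z['joint_pos'][5]);plan([])"
```

```text
[-2.96486197 -1.13869799 -2.32698001] [-0.22613105  0.83261686  1.05880644] 1.2621211633086205 2.4157972275880635
now [ 0.4776 -0.4223  0.1372] yaw -1.6524 t 13.6 gap 0.0124
```

The torque has risen from 0.1 to over 1 N m, so the nut is at its stop. I'll relieve the twist, settle the key on the floor and let go.

Request:
apply_moves:
  linear:
    - [0,0,0]
    - [0,0,0]
    - [0,0,0.03]
    - [0,0,0.06]
    - [0,0,0.06]
  turn:
    - [0,0,-0.4]
    - [0,0,-0.8]
    - [0,0,-1.0]
    - [0,0,-1.0]
    - [0,0,-1.0]
  grip: [-1,-1,-1,-1,-1]

```text
time: 14.02
ee_pos: [0.4781, -0.4231, 0.1371]
orientation: [0.708, -0.706, 0.001, 0.0]
force: [-4.5, -0.3, 5.2]
finger_gap: 0.0124
grip_force: 72.2
```

```bash
python3 -c "
from h import *
z=status.get_state();print(z['force'],z['moment']);plan([])"
```

```text
[-4.46888256 -0.34648972  5.16313346] [-0.03617023  1.40088155  0.04227769]
now [ 0.4781 -0.4231  0.1371] yaw -1.5684 t 14.02 gap 0.0124
```

Request:
apply_moves:
  linear:
    - [0,0,0]
    - [0,0,0]
    - [0,0,0]
    - [0,0,0]
    - [0,0,0]
    - [0,0,0]
    - [0,0,0]
    - [0,0,-0.2]
    - [0,0,-0.5]
    - [0,0,-0.9]
  turn:
    - [0,0,0]
    - [0,0,0]
    - [0,0,0]
    - [0,0,0]
    - [0,0,0]
    - [0,0,0]
    - [0,0,0]
    - [0,0,0]
    - [0,0,0]
    - [0,0,0]
  grip: [1,1,1,1,1,1,1,1,1,1]

```text
time: 14.85
ee_pos: [0.4775, -0.4218, 0.1709]
orientation: [0.708, -0.706, -0.001, -0.0]
force: [-0.8, 0.3, 0.1]
finger_gap: 0.0854
grip_force: 0.0
```

Request:
apply_moves:
  linear:
    - [0,0,-0.5]
    - [0,0,-1.0]
    - [0,0,-1.6]
    - [0,0,-2.2]
    - [0,0,-2.8]
    - [0,0,-3.0]
    - [0,0,-3.0]
  turn:
    - [0,0,0]
    - [0,0,0]
    - [0,0,0]
    - [0,0,0]
    - [0,0,0]
    - [0,0,0]
    - [0,0,0]
  grip: [1,1,1,1,1,1,1]

```text
time: 15.43
ee_pos: [0.479, -0.4234, 0.2957]
orientation: [0.708, -0.706, 0.004, 0.0]
force: [-0.1, 0.1, 0.1]
finger_gap: 0.0854
grip_force: 0.0
```

```bash
python3 -c "
from h import *
I=optics.capture('side')[:,:,::-1]
cv2.imwrite('pics/m10.png',cv2.resize(I[70:145,305:405],(800,600),interpolation=cv2.INTER_CUBIC))
d=np.array([np.cos(-1.53),np.sin(-1.53),0])*.042
print(proj('side',np.array([.4766,-.4214,.18])+[d,0*d,-d]))
plan([])"
```

```text
[[356.96609378 103.55851771]
 [354.65514739 110.37208873]
 [352.23902784 117.49575126]]
now [ 0.4783 -0.4227  0.2928] yaw -1.5671 t 15.48 gap 0.0853
```

View pics/m10.png

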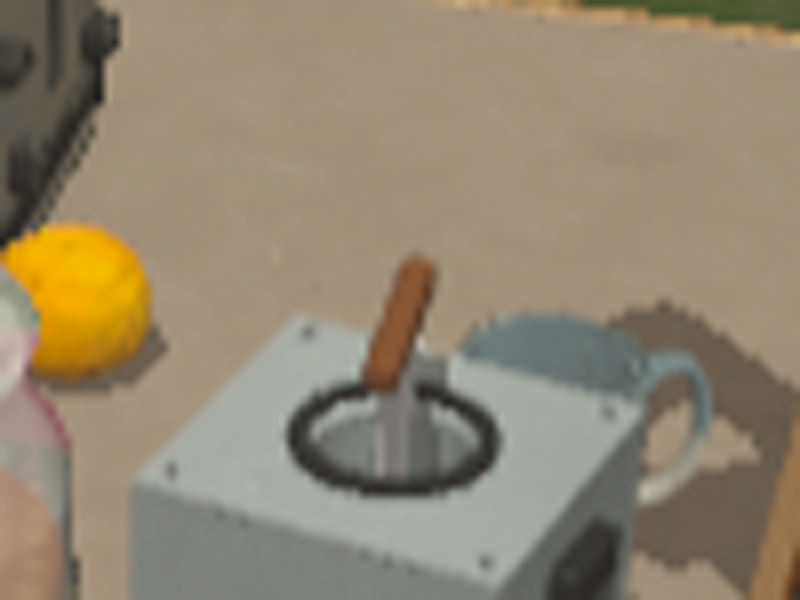

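The key stands upright in the throat. Its handle ends at (357,103) and (353,117.5) match the prediction for 1.3 rad clockwise, and the gripper is clear.

```bash
python3 -c "
from cell import job
print(job.sign_off())"
```

```text
the job is handed in; nothing more can be done
None
```

The job is handed in: the forked key turned the wing nut clockwise to its stop and now stands released in the throat, with the other key left untouched on the tray. It took about 15.5 s of the 51 s allowed.

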